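# Reset the tripped power strip and switch the charger back on

### The job

The overload cut-out of the bench power strip has tripped and all its switches are off: push the popped-out cut-out button fully home, then switch on the strip's large main rocker, and last switch on the small rocker of the socket that the charger is plugged into. The other sockets stay switched off. Only press; do not pick anything up, and leave the charger in its socket and the things around the strip where they are.

Things in the scene. Friction and masses are not known exactly. Their poses are not given: they have to be found in the camera images.
- strip: Mains power strip screwed to the bench, fed from below: light grey, 90 mm wide (x), 320 mm long (y), 45 mm high, black end caps, controls black or steel. Origin: middle of its underside; z up, y along it towards the end with cut-out and main switch. Four sockets in a row along its +x edge; each one's small rocker lies beside it on the -x (robot) side.
- cutout_top (a point): Centre of the flat top of the overload cut-out's button: a black plunger 10 mm across rising from a steel nut 17 mm across, at strip x = 24 mm, y = 128 mm. This point is 60.5 mm above the bench when popped out, 54.5 mm when pushed home (the steel collar round it is 50 mm high).
- cutout (a joint): Travel of the cut-out's button, m: 0 popped out (as found), 0.006 pushed home. It resists with up to 6 N and past half way snaps down and stays in.
- main (a joint): Main rocker switch, the largest: V-shaped cap 24 mm wide (y), 32 mm long (x), pivot at strip x = -22 mm, y = 128 mm, beside the cut-out. Off: the -x (robot side) end stands raised. On: the -x face lies level, 3.5 mm above the strip's top, and the +x end is raised. Past the middle it snaps over by itself. 0 = off (as found), 0.36 = on; about 5 N at the raised end.
- main_end (a point): Middle of the outer top edge of the main rocker's -x end (rides with the rocker): 54 mm above the bench when off, 48.5 mm when on, about 16 mm to the -x side of its pivot. Press down here or a few mm inside to switch on.
- charger: White plug-in charger, a block 48 x 48 mm by 30 mm high on a round plug sitting loose in one of the four sockets (which one varies). Origin: middle of the block's underside, at the strip's top, in line with the centre of its socket. Stands 75 mm above the bench.
- socket1 (a point): Centre of the mouth of the socket nearest to the main switch (round well 40 mm across, 17 mm deep, at strip x = 18 mm, y = 64 mm, 45 mm above the bench).
- sw1 (a joint): Small rocker of that socket (nearest to the main switch): cap 17 mm wide (y) by 25 mm long (x), pivot at strip x = -23 mm, y = 64 mm; same shape and action as the main rocker. 0 = off (as found), 0.36 = on; about 4 N at the raised end.
- sw1_end (a point): Middle of the outer top edge of the -x end of that small rocker (rides with it): 53 mm above the bench when off, 48.5 mm when on, about 12 mm to the -x side of its pivot. Press down here or a few mm inside to switch on.
- socket2 (a point): Centre of the mouth of the socket second from the main switch (round well 40 mm across, 17 mm deep, at strip x = 18 mm, y = 2 mm, 45 mm above the bench).
- sw2 (a joint): Small rocker of that socket (second from the main switch): cap 17 mm wide (y) by 25 mm long (x), pivot at strip x = -23 mm, y = 2 mm; same shape and action as the main rocker. 0 = off (as found), 0.36 = on; about 4 N at the raised end.
- sw2_end (a point): Middle of the outer top edge of the -x end of that small rocker (rides with it): 53 mm above the bench when off, 48.5 mm when on, about 12 mm to the -x side of its pivot. Press down here or a few mm inside to switch on.
- socket3 (a point): Centre of the mouth of the socket third from the main switch (round well 40 mm across, 17 mm deep, at strip x = 18 mm, y = -60 mm, 45 mm above the bench).
- sw3 (a joint): Small rocker of that socket (third from the main switch): cap 17 mm wide (y) by 25 mm long (x), pivot at strip x = -23 mm, y = -60 mm; same shape and action as the main rocker. 0 = off (as found), 0.36 = on; about 4 N at the raised end.
- sw3_end (a point): Middle of the outer top edge of the -x end of that small rocker (rides with it): 53 mm above the bench when off, 48.5 mm when on, about 12 mm to the -x side of its pivot. Press down here or a few mm inside to switch on.
- socket4 (a point): Centre of the mouth of the socket farthest from the main switch (round well 40 mm across, 17 mm deep, at strip x = 18 mm, y = -122 mm, 45 mm above the bench).
- sw4 (a joint): Small rocker of that socket (farthest from the main switch): cap 17 mm wide (y) by 25 mm long (x), pivot at strip x = -23 mm, y = -122 mm; same shape and action as the main rocker. 0 = off (as found), 0.36 = on; about 4 N at the raised end.
- sw4_end (a point): Middle of the outer top edge of the -x end of that small rocker (rides with it): 53 mm above the bench when off, 48.5 mm when on, about 12 mm to the -x side of its pivot. Press down here or a few mm inside to switch on.
- enclosure: Bystander: closed teal plastic enclosure, 72 x 105 x 41 mm, loose on the bench beyond the strip. Origin: middle of its underside.
- ferrite: Bystander: black ferrite ring core, 36 mm across, 15 mm high, lying flat on the robot's side of the strip. Origin: middle of its underside.
- axle: Bystander: steel spool axle, 125 mm long, 8 mm thick, with two 18 mm square collars, lying on the robot's side of the strip. Origin: under its middle; y along it.
- standoff_kit: Bystander: open tray of white nylon standoffs, 78 x 112 x 24 mm, loose on the bench beyond the strip. Origin: middle of its underside.
There are look-alikes about, which are no part of the job. What is meant by the charger is not black, and is the smaller of those in its own colour.

How it is judged:
On the way, in this order (a step that is already met when the one before it is completed fails the run):
1. the cut-out button is pushed home and stays in (value of joint cutout above 0.0045 m), for 0.2 s.
2. the main rocker is switched on (value of joint main above 0.28 rad), for 0.2 s.
3. the small rocker of the charger's socket is switched on (((horizontal distance between charger and socket1 below 0.02 m and value of joint sw1 above 0.28 rad) or (horizontal distance between charger and socket2 below 0.02 m and value of joint sw2 above 0.28 rad) or (horizontal distance between charger and socket3 below 0.02 m and value of joint sw3 above 0.28 rad) or (horizontal distance between charger and socket4 below 0.02 m and value of joint sw4 above 0.28 rad))), for 0.2 s.
At the end, for the whole second after the job is handed in: The cut-out button is in (more than 4.5 of 6 mm), the main rocker and the rocker of the charger's socket are on (more than 0.28 of 0.36 rad), the other three rockers are off (under half way), the charger is within 8 mm of where it sat and the bystanders within 20 mm (value of joint cutout above 0.0045 m and value of joint main above 0.28 rad and ((horizontal distance between charger and socket1 below 0.02 m and value of joint sw1 above 0.28 rad) or (horizontal distance between charger and socket2 below 0.02 m and value of joint sw2 above 0.28 rad) or (horizontal distance between charger and socket3 below 0.02 m and value of joint sw3 above 0.28 rad) or (horizontal distance between charger and socket4 below 0.02 m and value of joint sw4 above 0.28 rad)) and not ((not (horizontal distance between charger and socket1 below 0.02 m) and value of joint sw1 above 0.18 rad) or (not (horizontal distance between charger and socket2 below 0.02 m) and value of joint sw2 above 0.18 rad) or (not (horizontal distance between charger and socket3 below 0.02 m) and value of joint sw3 above 0.18 rad) or (not (horizontal distance between charger and socket4 below 0.02 m) and value of joint sw4 above 0.18 rad)) and distance of charger from where it was at the start of the episode below 0.008 m and distance of each of enclosure, ferrite, axle, standoff_kit from where it was at the start of the episode below 0.02 m); the robot touches nothing.
It fails at once if the main rocker was switched on before the cut-out was reset (value of joint main above 0.18 rad and value of joint cutout below 0.003 m).
It fails at once if a socket's rocker was switched on before the main rocker (value of joint main below 0.18 rad and value of joint any of sw1, sw2, sw3, sw4 above 0.18 rad).
It fails at once if the rocker of a socket without the charger was switched on ((not (horizontal distance between charger and socket1 below 0.02 m) and value of joint sw1 above 0.18 rad) or (not (horizontal distance between charger and socket2 below 0.02 m) and value of joint sw2 above 0.18 rad) or (not (horizontal distance between charger and socket3 below 0.02 m) and value of joint sw3 above 0.18 rad) or (not (horizontal distance between charger and socket4 below 0.02 m) and value of joint sw4 above 0.18 rad)).
It fails at once if the charger was pulled, lifted or shifted in its socket (distance of charger from where it was at the start of the episode above 0.008 m).
It fails at once if a bystander was pushed or picked up (distance of any of enclosure, ferrite, axle, standoff_kit from where it was at the start of the episode above 0.02 m).
It also fails if it takes over 40 s, if anything falls off the work surface, if the arm or the gripper's body presses on something with over 40 N, if the wrist force passes 120 N, or if a joint passes its speed limit or range.

### The arm

A 6-joint arm with a two-finger parallel gripper is mounted at the origin on the work surface. World frame = base frame: x ahead of the robot, y to its left, z up, the work surface at z = 0. Lengths are in m, angles in rad, forces in N, time in s.
With the tool pointing down it reaches from about 0.325 to 0.775 m from the base axis. Payload 5.5 kg.
Tool frame: the origin (TCP) lies between the finger pads; the fingertips stand 25 mm ahead of it and the grasp point (between the pads) lies 6 mm ahead of it (env.nose_length is the z of the fingertips in the tool frame, in m); z points along the fingers, y is the line along which they close (so a half turn about z gives the same grasp; the last joint's range is limited). The gripper opens to 88 mm and grips with 3 to 60 N. Pads are 20 mm wide; open, the fingers measure 115 mm over their backs; the gripper's body (75 mm by 178 mm) begins 61 mm behind the grasp point.
Start: joints at [-1.368, 0.091, 1.231, -0, 1.82, -0.057], TCP at [0.154, -0.58, 0.248] pointing down, gripper open.
Joint ranges: [-2.87, 2.87], [-0.86, 2.18], [0.17, 2.46], [-1.51, 4.65], [0.06, 2.69], [-2.65, 2.65]. Speed limits (rad/s): [2.57, 2.57, 3.01, 3.14, 3.14, 3.14].

### API

Orientations are given as [roll, pitch, yaw] about the fixed x, y, z axes, in that order (R = Rz(yaw) Ry(pitch) Rx(roll)).
In Python, from bench import env, eyes, job gives the robot as it stands.
- The arm moves only by the shell command python3 -m pendant 'ROWS' [FORCE]. ROWS is text: rows parted by semicolons, each of 7 numbers parted by spaces: the shift along the tool's x, y, z scaled (see below), then the turn, a rotation vector about the tool's x, y, z scaled (see below), then the closure, from 0 (fully open) to 1 (shut). In form: tx ty tz wx wy wz claw; .... A call has exactly 10 rows; each row shifts and turns the commanded pose from where the row before left it, along the tool's axes as they then stand; what a row does not reach is not made up. The controller multiplies each number of a shift by 0.025 m and each number of a turn by pi/2 rad. A row lasts 1/8 s, in which the tool goes at most 62.5 mm and 10.7 degrees, less where a joint would pass 70% of its speed; a pose out of reach is approached as far as the arm can. A call with a number of a shift or a turn outside -1 to 1 is refused whole. A call with a gripper value outside its range is refused whole. The fingers move at their own pace and stop on an object; FORCE is the grip in N (left out, the last holds). Time passes only in rows, so rows that do not move let the fingers close, or fill a call up. It gives the time, the measured TCP pose, the force, the opening and the grip force at its end, in the units of the state.
- env.observe(): the state, without advancing time (a new reading comes with each control period).
- eyes.grab_frame(name): name is "scene" or "top"; returns the picture (420x560x3 uint8, red, green, blue); there is no depth.
- eyes.camera_model(name): a dict with "fov_y" (degrees; the focal length in pixels is half the picture's height over the tangent of half this angle, whatever the lens; pixels are square), "cx", "cy" (the principal point, pixels), "rvec" (rotation vector, rad) and "tvec" (3), from world to camera coordinates, as OpenCV has them. Camera axes: x right, y down, z forward; pixel columns grow to the right and rows downward; lengths in m; the calibration is good to about 2 mm. A picture is of the moment at which its call begins. camera_model takes no time and is no camera call.
- job.sign_off(): hands the job in; it is judged then, once.
The state is a dict: "time_s": time; "joints": joint angles; "joint_velocities": joint speeds; "effort": joint torques, N m; "tcp_pos": TCP position; "tcp_rot": TCP orientation; "ft_force": force on the tool from outside, world axes, zero at the start; "torque": the same for the moment, N m; "finger_gap": finger opening in m; "grasp_force": force on a finger pad.
Only numpy, scipy, OpenCV 4.12 (cv2) and the standard library are available. Lean on these libraries where they do the work, as an engineer would, in place of code of your own. Each camera call takes 0.05 s, during which the arm holds its last target. There are 200 camera calls.

## Working session

There is one attempt and no reset: what is moved stays moved. The work goes in short steps, Python scripts to look and compute and a shell command to move; the robot and the scene stay as the last step left them, time stands still between calls to the robot, and variables do not carry over. Pictures are saved under pics/ and viewed, at most 10 in all, crops included, and the job is handed in when it is done.

```bash
mkdir -p pics
python3 - <<'E'
from bench import env, eyes
import cv2
for n in("scene","top"):
    cv2.imwrite(f"pics/{n}0.png",cv2.resize(eyes.grab_frame(n)[:,:,::-1],(784,588),interpolation=cv2.INTER_CUBIC)); print(eyes.camera_model(n))
print(env.observe(), env.nose_length)
E
```

```text
{'fov_y': 43.56773475573023, 'cx': 281.05537348304705, 'cy': 203.11793536219525, 'rvec': array([ 1.52562095,  2.14894324, -0.79482647]), 'tvec': array([ 0.24976835, -0.38829812,  1.44900733])}
{'fov_y': 44.41146741435561, 'cx': 286.4134801586061, 'cy': 206.70322788982432, 'rvec': array([ 2.10459162, -2.119427  ,  0.23355891]), 'tvec': array([-0.03242236,  0.5948232 ,  0.73293616])}
{'time_s': 0.1, 'joints': array([-1.36768018e+00,  9.17964276e-02,  1.23174820e+00, -3.95305912e-07,
        1.81980057e+00, -5.67026170e-02]), 'joint_velocities': array([ 0.00170056, -0.00227628, -0.00256485,  0.0009949 ,  0.00131618,
        0.00011309]), 'effort': array([ 2.60302273e-03, -4.47856593e+01, -4.07568848e+01,  7.00191013e-02,
        2.84410198e-02, -1.01135131e-04]), 'tcp_pos': array([ 0.15409583, -0.57964893,  0.24662196]), 'tcp_rot': array([-3.13984290e+00, -9.89378450e-05,  2.59818578e-01]), 'ft_force': array([-0.5332434 , -0.2481295 ,  0.02600402]), 'torque': array([ 0.00540199, -0.0085231 , -0.02891723]), 'grasp_force': 0.0, 'finger_gap': 0.08792062958528896} 0.025
```

View pics/scene0.png

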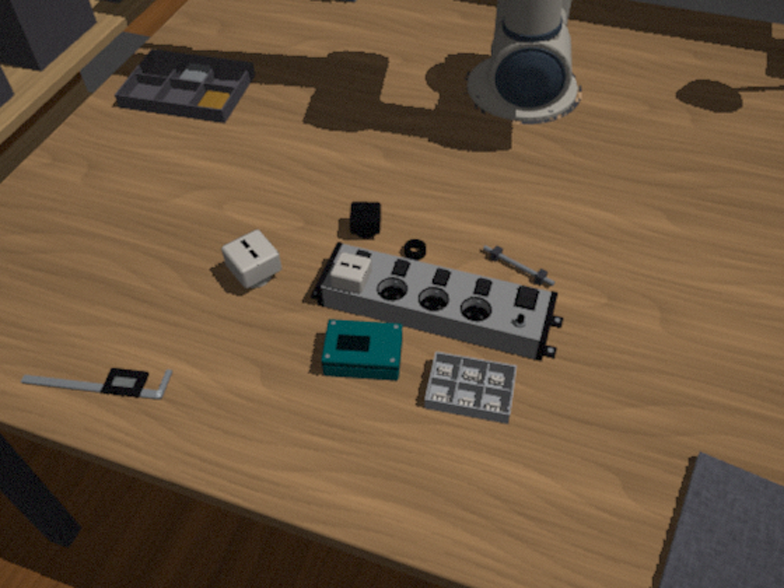

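View pics/top0.png

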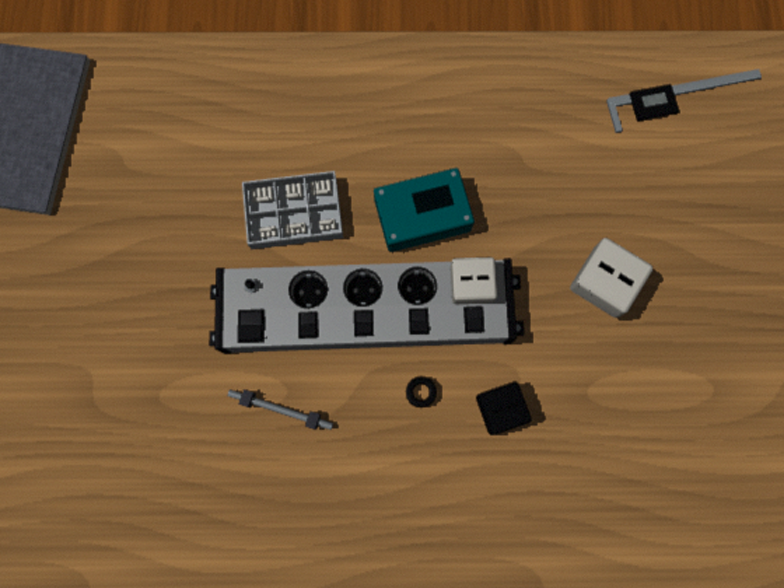

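Both views show the strip. The candidates for the charger, in pixels of the enlarged top view, are:
- the white block in socket 4 at (474,281)
- a larger, loose white block at (614,277)
- a black block at (505,407)

I choose the small white one in socket 4, so the rocker is sw4 at (474,320). The main rocker is at (251,325) and the cut-out at (252,285). Next I'll check these in close crops.

Run:
```python
from bench import eyes
import cv2
t=eyes.grab_frame("top")[:,:,::-1]; s=eyes.grab_frame("scene")[:,:,::-1]
cv2.imwrite("pics/t1.png",cv2.resize(t[180:255,145:385],None,fx=3.33333,fy=3.33333,interpolation=cv2.INTER_CUBIC))
cv2.imwrite("pics/s1.png",cv2.resize(s[165:260,215:415],None,fx=4,fy=4,interpolation=cv2.INTER_CUBIC))
```

```text
(no output)
```

View pics/t1.png

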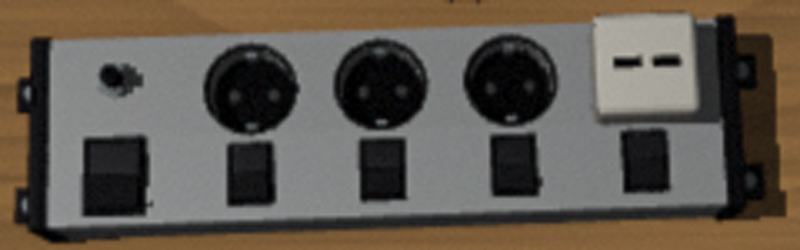

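View pics/s1.png

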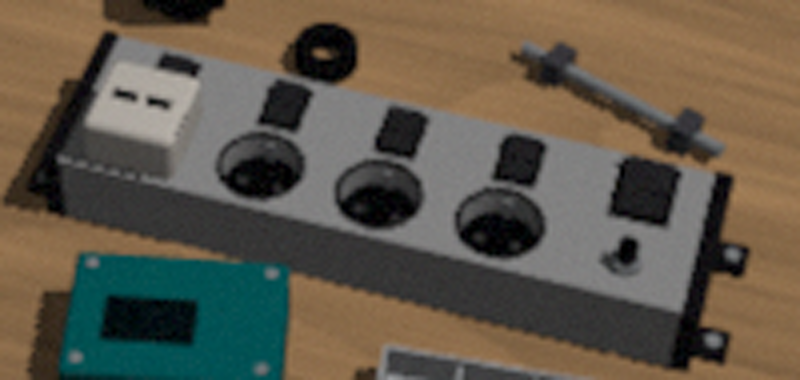

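The crops confirm it. The small white charger sits in socket 4, the one farthest from the main switch, and all the rockers are off. Next I fit the strip pose from both views.

```bash
cat > h.py <<'E'
from bench import env, eyes
import numpy as np, cv2
from scipy.optimize import least_squares
def proj(n,P):
    c=eyes.camera_model(n); f=210/np.tan(np.radians(c['fov_y']/2))
    K=np.array([[f,0,c['cx']],[0,f,c['cy']],[0,0,1]])
    return cv2.projectPoints(np.array(P,float).reshape(-1,1,3),c['rvec'],c['tvec'],K,None)[0][:,0]
def w(p,L):
    L=np.array(L,float)/1000; c,s=np.cos(p[2]),np.sin(p[2])
    return np.c_[p[0]+c*L[:,0]-s*L[:,1],p[1]+s*L[:,0]+c*L[:,1],p[3]+L[:,2]]
E
python3 - <<'E'
from h import *
L=[(18,64,45),(18,2,45),(18,-60,45),(24,128,60.5),(-22,128,48),(-23,64,48),(-23,2,48),(-23,-60,48)]
T=np.array([(251,88),(381,84),(511,79),(113,74),(115,176),(251,174),(383,169),(515,165)])
S=np.array([(500,222),(379,192),(261,165),(628,241),(645,191),(520,160),(402,132),(285,104)])
T=(T+.5)*.3-.5+[145,180]; S=(S+.5)/4-.5+[215,165]
def r(p): X=w(p,L); return np.r_[proj("top",X)-T,proj("scene",X)-S].ravel()
o=least_squares(r,[.5,0,0,0],loss='soft_l1'); print(o.x); print(r(o.x).reshape(-1,2).round(1))
for v,sl in(("top",slice(0,16)),("scene",slice(16,32))): 
    print(v,least_squares(lambda p:r(np.r_[p,0])[sl],[.5,0,0]).x)
p=o.x.copy(); p[3]=0
print(w(p,[(24,128,60.5),(-36,128,54),(-33,-122,53),(18,-122,75)]).round(4))
E
```

```text
[ 5.83527850e-01  4.75202979e-03  2.74978218e-02 -2.91109083e-04]
[[-0.4  0.4]
 [-0.3  0.3]
 [-0.2  0.5]
 [-1.4  0.1]
 [-0.6 -0. ]
 [-0.4 -0.2]
 [-0.3 -0. ]
 [-0.3 -0.1]
 [-0.7  0.2]
 [-0.7  0.4]
 [-0.7  0.1]
 [-0.4  0.7]
 [-0.7 -0.5]
 [-0.7 -0.4]
 [-0.8 -0.4]
 [-0.5 -0.2]]
top [0.58369924 0.00394211 0.02803033]
scene [0.58326194 0.00601543 0.02626064]
[[ 0.604   0.1334  0.0605]
 [ 0.544   0.1317  0.054 ]
 [ 0.5539 -0.1181  0.053 ]
 [ 0.6049 -0.1167  0.075 ]]
```

The fit is consistent (residuals under 1.5 px, underside at z ≈ 0). I'll shut the gripper, square the yaw and travel high.

```bash
python3 -m pendant '0 0 0 0 0 .074 1; 0 0 0 0 0 .074 1; .67 -1 0 0 0 0 1; .67 -1 0 0 0 0 1; .67 -1 0 0 0 0 1; .67 -1 0 0 0 0 1; .67 -1 0 0 0 0 1; .67 -1 0 0 0 0 1; .67 -1 0 0 0 0 1; .67 -1 0 0 0 0 1' 20
python3 -m pendant '.67 -1 0 0 0 0 1; .67 -1 0 0 0 0 1; .67 -1 0 0 0 0 1; .67 -1 0 0 0 0 1; .67 -1 0 0 0 0 1; .67 -1 0 0 0 0 1; .67 -1 0 0 0 0 1; .67 -1 0 0 0 0 1; .67 -1 0 0 0 0 1; .67 -1 0 0 0 0 1'
```

```text
time_s: 1.45
tcp_pos: [0.283, -0.3754, 0.2475]
tcp_rot: [-3.141, 0.0, 0.027]
ft_force: [0.7, 0.2, -0.3]
finger_gap: 0.0006
grasp_force: 0.0
time_s: 2.7
tcp_pos: [0.4436, -0.1209, 0.2475]
tcp_rot: [3.142, 0.0, 0.027]
ft_force: [0.6, -0.1, -0.1]
finger_gap: 0.0009
grasp_force: 0.0
```

```bash
python3 -m pendant '.67 -1 0 0 0 0 1; .67 -1 0 0 0 0 1; .67 -1 0 0 0 0 1; .67 -1 0 0 0 0 1; .67 -1 0 0 0 0 1; .67 -1 0 0 0 0 1; .67 -1 0 0 0 0 1; .67 -1 0 0 0 0 1; .67 -1 0 0 0 0 1; .67 -1 0 0 0 0 1'
python3 -m pendant '0 0 1 0 0 0 1; 0 0 1 0 0 0 1; 0 0 1 0 0 0 1; 0 0 1 0 0 0 1; 0 0 1 0 0 0 1; 0 0 1 0 0 0 1; 0 0 0 0 0 0 1; 0 0 0 0 0 0 1; 0 0 0 0 0 0 1; 0 0 0 0 0 0 1'
python3 - <<'E'
from h import *
for n in("top","scene"):
    u=proj(n,[[.604,.1334,.0605]])[0].round().astype(int); print(n,u)
    im=eyes.grab_frame(n)[:,:,::-1][u[1]-50:u[1]+50,u[0]-66:u[0]+66]
    cv2.imwrite(f"pics/{n}2.png",cv2.resize(im,None,fx=4,fy=4,interpolation=cv2.INTER_CUBIC))
E
```

```text
time_s: 3.95
tcp_pos: [0.6042, 0.1336, 0.2473]
tcp_rot: [3.142, 0.0, 0.027]
ft_force: [-0.5, -0.3, 0.0]
finger_gap: 0.0002
grasp_force: 0.0
time_s: 5.2
tcp_pos: [0.6043, 0.1327, 0.0988]
tcp_rot: [-3.141, -0.002, 0.027]
ft_force: [-0.6, -0.3, 0.2]
finger_gap: 0.0002
grasp_force: 0.0
top [177 202]
scene [371 225]
```

View pics/scene2.png

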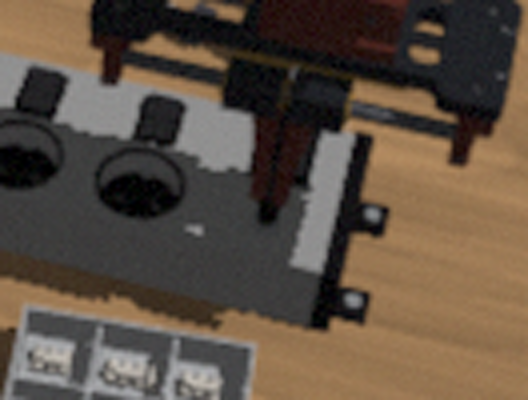

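The fingertips are right over the button at about (268,205) in the crop. Now I press.

```bash
python3 -m pendant '0 0 .2 0 0 0 1; 0 0 .2 0 0 0 1; 0 0 .1 0 0 0 1; 0 0 .1 0 0 0 1; 0 0 .1 0 0 0 1; 0 0 .08 0 0 0 1; 0 0 0 0 0 0 1; 0 0 0 0 0 0 1; 0 0 0 0 0 0 1; 0 0 0 0 0 0 1'
```

```text
time_s: 6.55
tcp_pos: [0.604, 0.1327, 0.0795]
tcp_rot: [-3.141, -0.001, 0.027]
ft_force: [-3.6, -0.8, 6.4]
finger_gap: 0.0002
grasp_force: 3.5
```

```bash
python3 -m pendant '0 0 .04 0 0 0 1; 0 0 .04 0 0 0 1; 0 0 0 0 0 0 1; 0 0 0 0 0 0 1; 0 0 0 0 0 0 1; 0 0 0 0 0 0 1; 0 0 0 0 0 0 1; 0 0 0 0 0 0 1; 0 0 0 0 0 0 1; 0 0 0 0 0 0 1'
```

```text
time_s: 7.8
tcp_pos: [0.6041, 0.1327, 0.0791]
tcp_rot: [-3.141, -0.002, 0.027]
ft_force: [-5.9, -1.9, 12.7]
finger_gap: 0.0005
grasp_force: 6.8
```

The force climbs without travel, so the button has bottomed at home height. I'll lift and move over the main rocker's raised end.

```bash
python3 -m pendant '0 0 -.5 0 0 0 1; 0 0 -.5 0 0 0 1; 0 0 0 0 0 0 1; -.59 0 0 0 0 0 1; -.59 0 0 0 0 0 1; -.59 0 0 0 0 0 1; -.59 0 0 0 0 0 1; 0 0 0 0 0 0 1; 0 0 0 0 0 0 1; 0 0 0 0 0 0 1'
python3 - <<'E'
from h import *
u=proj("scene",[[.575,.1334,.055]])[0].round().astype(int); print(u, proj("scene",[[.604,.1334,.0545],[.604,.1334,.0605],[.544,.1317,.054]]))
im=eyes.grab_frame("scene")[:,:,::-1][u[1]-40:u[1]+40,u[0]-50:u[0]+50]
cv2.imwrite("pics/s3.png",cv2.resize(im,None,fx=6,fy=6,interpolation=cv2.INTER_CUBIC))
E
```

```text
time_s: 9.05
tcp_pos: [0.5453, 0.131, 0.1009]
tcp_rot: [3.142, 0.0, 0.027]
ft_force: [-1.0, -1.0, -0.6]
finger_gap: 0.0005
grasp_force: 0.0
[374 216] [[370.91490193 227.35842796]
 [371.28615769 225.4539589 ]
 [376.97739716 204.71929448]]
```

View pics/s3.png

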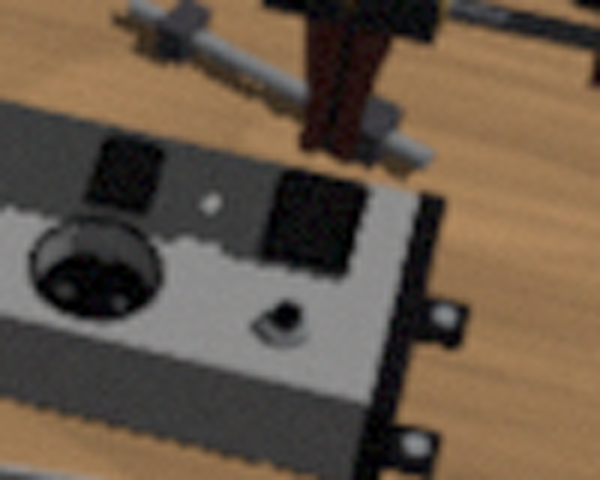

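The button is in and sits visibly lower at (285,315), and the tip hangs above the main rocker's raised end at (320,172). I press it.

```bash
python3 -m pendant '0 0 .25 0 0 0 1; 0 0 .25 0 0 0 1; 0 0 .25 0 0 0 1; 0 0 .07 0 0 0 1; 0 0 .07 0 0 0 1; 0 0 .07 0 0 0 1; 0 0 .07 0 0 0 1; 0 0 .07 0 0 0 1; 0 0 0 0 0 0 1; 0 0 0 0 0 0 1'
python3 -m pendant '0 0 .04 0 0 0 1; 0 0 0 0 0 0 1; 0 0 0 0 0 0 1; 0 0 0 0 0 0 1; 0 0 -.5 0 0 0 1; 0 0 -.5 0 0 0 1; 0 0 0 0 0 0 1; 0 0 0 0 0 0 1; 0 0 0 0 0 0 1; 0 0 0 0 0 0 1'
```

```text
time_s: 10.35
tcp_pos: [0.5451, 0.1311, 0.0739]
tcp_rot: [-3.141, -0.001, 0.027]
ft_force: [0.1, -0.8, 1.7]
finger_gap: 0.0003
grasp_force: 1.2
time_s: 11.6
tcp_pos: [0.5446, 0.131, 0.0971]
tcp_rot: [3.141, 0.001, 0.027]
ft_force: [0.7, -0.8, -0.1]
finger_gap: 0.0003
grasp_force: 0.0
```

```bash
python3 -m pendant '.006 1 0 0 0 0 1; .006 1 0 0 0 0 1; .006 1 0 0 0 0 1; .006 1 0 0 0 0 1; .006 1 0 0 0 0 1; .006 1 0 0 0 0 1; .006 1 0 0 0 0 1; .006 1 0 0 0 0 1; .006 1 0 0 0 0 1; .006 .97 0 0 0 0 1'
python3 - <<'E'
from h import *
im=eyes.grab_frame("scene")[:,:,::-1][160:260,215:405]
cv2.imwrite("pics/s4.png",cv2.resize(im,None,fx=4.2,fy=4.2,interpolation=cv2.INTER_CUBIC))
print(env.observe()['tcp_pos'])
E
```

```text
time_s: 12.85
tcp_pos: [0.5531, -0.1189, 0.0974]
tcp_rot: [-3.141, 0.0, 0.027]
ft_force: [-0.7, -0.0, 0.8]
finger_gap: 0.0005
grasp_force: 0.0
[ 0.55292248 -0.12153857  0.09733325]
```

View pics/s4.png

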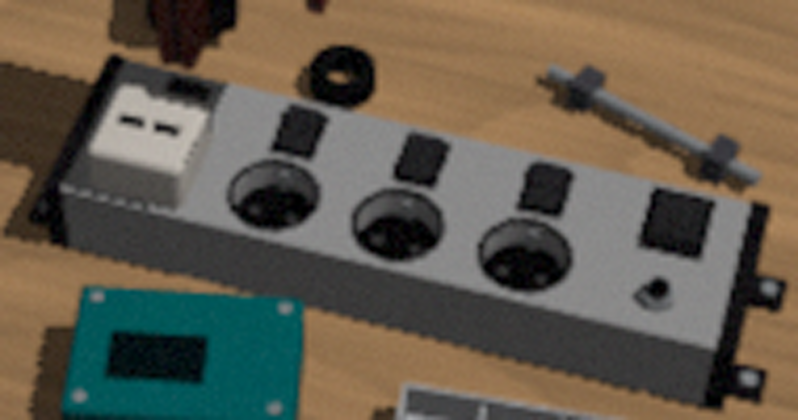

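The charger and bystanders are unmoved. Whether the main rocker flipped isn't clear here, so I'll compare before and after side by side.

Run:
```python
from h import *
t=cv2.resize(eyes.grab_frame("top")[:,:,::-1][180:255,145:385],None,fx=3.33333,fy=3.33333,interpolation=cv2.INTER_CUBIC)
s=cv2.resize(eyes.grab_frame("scene")[:,:,::-1][165:260,215:415],None,fx=4,fy=4,interpolation=cv2.INTER_CUBIC)
t0=cv2.imread("pics/t1.png"); s0=cv2.imread("pics/s1.png")
f=lambda im,x,y,w,h: cv2.resize(cv2.convertScaleAbs(im[y:y+h,x:x+w],alpha=2,beta=20),(395,295))
a=np.vstack([np.hstack([f(s0,560,130,160,120),f(s,560,130,160,120)]),np.hstack([f(t0,40,110,160,120),f(t,40,110,160,120)])])
cv2.imwrite("pics/c5.png",a); print(env.observe()['tcp_pos'])
```

```text
[ 0.55298065 -0.11877488  0.09732271]
```

View pics/c5.png

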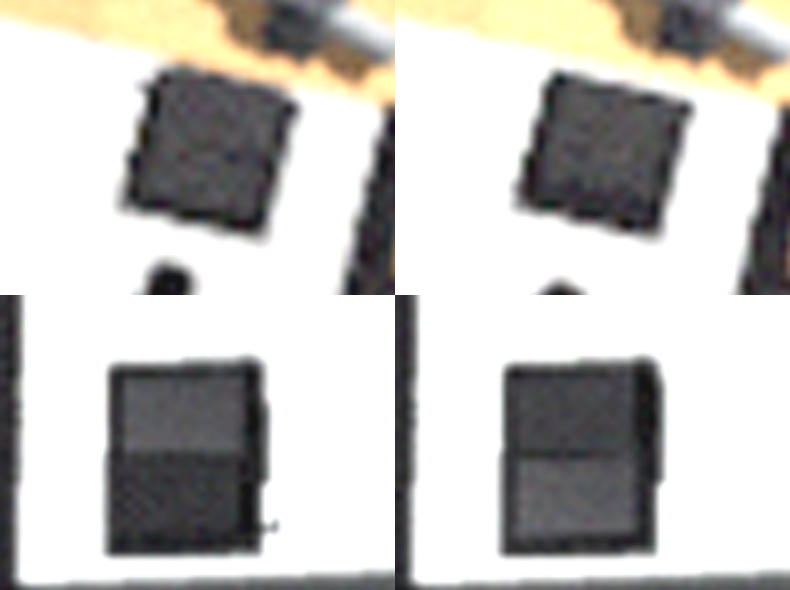

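The main rocker has flipped on: its lit face changed from the far half to the robot-side half, with the cut-out lower. Now I press sw4, then lift clear.

```bash
python3 -m pendant '0 0 .3 0 0 0 1; 0 0 .3 0 0 0 1; 0 0 .08 0 0 0 1; 0 0 .07 0 0 0 1; 0 0 .07 0 0 0 1; 0 0 .07 0 0 0 1; 0 0 .07 0 0 0 1; 0 0 0 0 0 0 1; 0 0 0 0 0 0 1; 0 0 0 0 0 0 1'
python3 -m pendant '0 0 .03 0 0 0 1; 0 0 0 0 0 0 1; 0 0 0 0 0 0 1; 0 0 -.5 0 0 0 1; 0 0 -1 0 0 0 1; 0 0 -1 0 0 0 1; 0 0 -1 0 0 0 1; -1 0 -1 0 0 0 1; -1 0 0 0 0 0 1; -1 0 0 0 0 0 1'
python3 -m pendant '-1 0 0 0 0 0 1; -1 0 0 0 0 0 1; -1 0 0 0 0 0 1; 0 1 0 0 0 0 1; 0 1 0 0 0 0 1; 0 1 0 0 0 0 1; 0 1 0 0 0 0 1; 0 0 0 0 0 0 1; 0 0 0 0 0 0 1; 0 0 0 0 0 0 1'
python3 - <<'E'
from h import *
t=cv2.resize(eyes.grab_frame("top")[:,:,::-1][180:255,145:385],None,fx=3.33333,fy=3.33333,interpolation=cv2.INTER_CUBIC)
cv2.imwrite("pics/t6.png",np.vstack([cv2.convertScaleAbs(x,alpha=1.8,beta=15) for x in(cv2.imread("pics/t1.png"),t)]))
E
```

```text
time_s: 14.25
tcp_pos: [0.5534, -0.1182, 0.0739]
tcp_rot: [3.141, -0.001, 0.027]
ft_force: [-0.7, 1.3, 3.0]
finger_gap: -0.0
grasp_force: 1.6
time_s: 15.5
tcp_pos: [0.4776, -0.1201, 0.186]
tcp_rot: [3.141, -0.001, 0.027]
ft_force: [-0.7, -0.0, 1.4]
finger_gap: 0.0002
grasp_force: 0.0
time_s: 16.75
tcp_pos: [0.406, -0.2214, 0.1855]
tcp_rot: [-3.141, -0.0, 0.028]
ft_force: [0.7, 0.4, -1.0]
finger_gap: 0.0011
grasp_force: 0.0
```

View pics/t6.png

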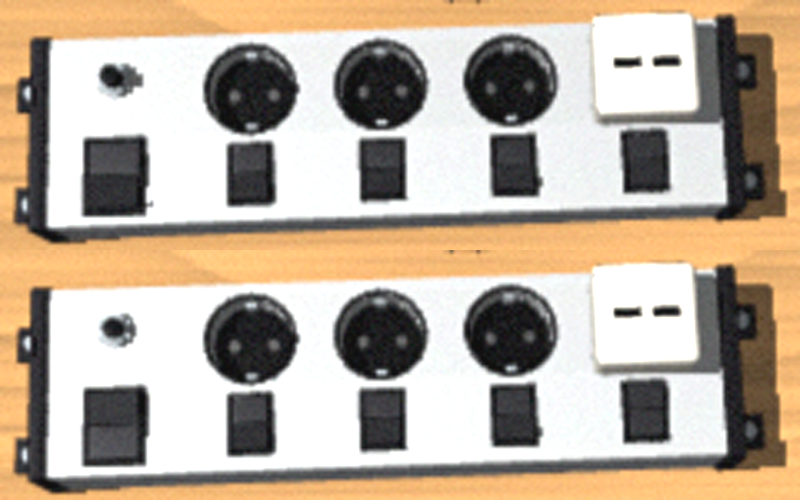

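The main rocker and sw4 look flipped, sw1–sw3 are unchanged and the charger is unmoved. A quick numeric check of the sw4 face shading before I hand in.

Run:
```python
from h import *
from bench import job
a=cv2.imread("pics/t6.png",0).astype(float); d={}
for n,x,y in(("main",112,176),("sw1",249,174),("sw2",381,169),("sw3",511,165),("sw4",643,160)):
    d[n]=[a[o+y-14:o+y-6,x-10:x+10].mean()-a[o+y+8:o+y+18,x-10:x+10].mean() for o in(0,250)]
    print(n,np.round(d[n],1))
if d["sw4"][1]<-3 and d["main"][1]<-3: print(job.sign_off())
```

```text
main [ 31.6 -22.1]
sw1 [22.1 22.2]
sw2 [16.9 16. ]
sw3 [12.6 11.8]
sw4 [ 7.2 -1.3]
```

Run:
```python
from h import *
a=cv2.imread("pics/t6.png",0).astype(float)
for o in(0,250): print(a[o+120:o+204:3,633:655].mean(1).round().astype(int))
s=cv2.resize(eyes.grab_frame("scene")[:,:,::-1][165:260,215:415],None,fx=4,fy=4,interpolation=cv2.INTER_CUBIC)
s0=cv2.imread("pics/s1.png"); t=cv2.imread("pics/t6.png")
f=lambda im,x,y,w,h: cv2.resize(im[y:y+h,x:x+w],(395,295),interpolation=cv2.INTER_CUBIC)
g=lambda im:cv2.convertScaleAbs(im,alpha=2,beta=20)
cv2.imwrite("pics/c7.png",np.vstack([np.hstack([f(g(s0),130,30,100,75),f(g(s),130,30,100,75)]),np.hstack([f(t,595,115,110,82),f(t,595,365,110,82)])]))
```

```text
[103 178 219 147  66  52  59  57  56  57  57  59  55  49  51  48  49  52
  50  51  51  42  31  51 132 232 246 241]
[106 183 226 153  68  51  58  58  57  58  58  58  50  48  58  60  58  58
  59  61  62  53  32  48 139 240 252 253]
```

View pics/c7.png

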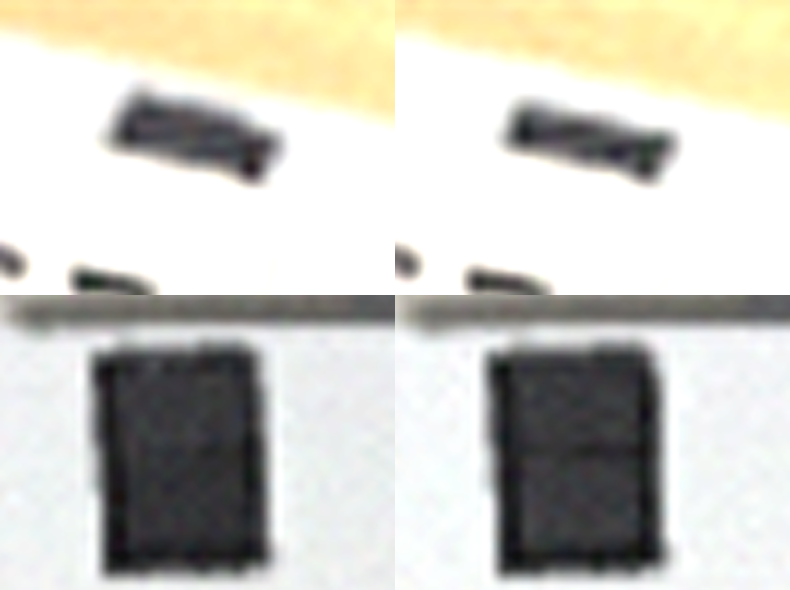

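In the scene view sw4's robot-side end has dropped, and its robot-side face has brightened, so it is on. Handing in.

```bash
python3 -c "
from bench import job
print(job.sign_off())"
```

```text
the job is handed in; nothing more can be done
None
```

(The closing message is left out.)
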